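Hold the spring-tipped gauge square on the red-ringed spot of a tilted glaze test disc

ROBOT

A 6-joint arm with a two-finger parallel gripper is mounted at the origin on a cart in front of the work surface, level with it; the furniture and walls round the work are solid. World frame = base frame: x ahead of the robot, y to its left, z up, the work surface at z = 0. Lengths are in m, angles in rad, forces in N, time in s.
With the tool pointing down it reaches from about 0.225 to 0.875 m from the base axis. Payload 3.4 kg.
Tool frame: the origin (TCP) lies midway between the tips of the shut fingers; the grasp point (between the pads) lies 19 mm behind it (pinch_z is the distance from the TCP to the grasp point, in m); z points along the fingers, y is the line along which they close (so a half turn about z gives the same grasp; the last joint's range is limited). The gripper opens to 85 mm and grips with 20 to 120 N. Pads are 22 mm wide; open, the fingers measure 114 mm over their backs; the gripper's body (76 mm by 85 mm) begins 54 mm behind the grasp point. The pads swing forward as they close: fully open they stand 13 mm farther back than shut.
Start: joints at [1.202, 0.276, 1.505, -0, 1.361, -0.121], TCP at [0.141, 0.557, 0.231] pointing down, gripper open.
Joint ranges: [-2.89, 2.89], [-0.75, 2.08], [0.22, 2.7], [-1.18, 4.32], [0.11, 2.71], [-2.7, 2.7]. Speed limits (rad/s): [2.57, 2.57, 3.14, 3.14, 3.14, 3.14].

INTERFACE

Orientations are given as a unit quaternion [w, x, y, z].
In Python, from rig import get_state, get_image, sign_off, pinch_z gives the robot as it stands.
- The arm moves only by the tool send_rows, never from a script. Its argument "steps" is one flat list of numbers, 5 for each row, row after row: the gripper's target within -1 to 1 (fully open at 1, half-way at 0, shut at -1), then the shift along the tool's x, y, z in cm, then the turn about the tool's z in degrees. In form: [gripper, x, y, z, roll, gripper, x, y, z, roll, ...]. A call has 1 to 12 rows; each row shifts and turns the commanded pose from where the row before left it, along the tool's axes as they then stand; what a row does not reach is not made up. A row lasts 1/10 s, in which the tool goes at most 50 mm and 8.59 degrees, less where a joint would pass 70% of its speed; a pose out of reach is approached as far as the arm can. A call is refused whole if a number of a shift passes 5 or a number of a turn 8.59, either way. A call with a gripper value outside its range is refused whole. The fingers move at their own pace and stop on an object; "newtons" is the grip in N (left out, the last holds). Time passes only in rows, so rows that do not move let the fingers close. It gives the time, the measured TCP pose, the force, the opening and the grip force at its end, in the units of the state.
- get_state(): the state, without advancing time (a new reading comes with each control period).
- get_image(name): name is "scene" or "top" or "wrist"; returns a dict with "color" (480x640x3 uint8, red, green, blue), "mtx" (3x3 intrinsics, pixels), "T" (4x4, takes a point from camera to world coordinates); the wrist camera has in their place "mount" (4x4, takes a point from camera to tool coordinates, whose origin is the TCP and whose axes are the flange's). Camera axes: x right, y down, z forward; pixel columns grow to the right and rows downward; lengths in m; the calibration is good to about 2 mm. A picture is of the moment at which its call begins: read the wrist's pose just before it. There is no depth.
- sign_off(): hands the job in; it is judged then, once.
The state is a dict: "clock": time; "qpos": joint angles; "qd": joint speeds; "effort": joint torques, N m; "position": TCP position; "ee_rot": TCP orientation; "contact_force": force on the tool from outside, world axes, zero at the start; "moment": the same for the moment, N m; "width": finger opening in m; "gripper_force": force on a finger pad.
Only numpy, scipy, OpenCV 4.12 (cv2) and the standard library are available. Lean on these libraries where they do the work, as an engineer would, in place of code of your own. Each camera call takes 0.05 s, during which the arm holds its last target. There are 200 camera calls.

TASK

Draw the spring-tipped glaze gauge up out of its wooden block by its black square grip, then set its brass tip inside the red ring (not the blue one) on the tilted test disc, square to the disc's face, and press lightly until the sprung tip is pushed in about half of its travel. Finish while holding it like that, still gripped and pressing; do not push hard on the test stand with anything, leave its tilt and disc as they are, and do not disturb the pots and the beaker.

Things in the scene. Friction and masses are not known exactly. Their poses are not given: they have to be found in the camera images.
- gauge: Loose pen-like gauge, 0.15 kg, upright in the block at the start. Origin: point of its tip when fully out; z runs up the barrel. Along z: brass sprung tip, 8 mm wide, 0 to 17 mm; steel barrel, 20 mm wide, to 60; yellow collar, 34 mm wide, to 66, resting on the block; black square grip 24 x 24 mm (flats face x and y), to 128, white face on top (130). Grip it from above at 100 mm.
- plunger (a joint): How far the gauge's sprung tip is pushed in, m: 0 fully out, 0.014 at the stop. The spring pushes with 1.2 N at 0 and 300 N/m more (3.3 N at half travel, 0.007).
- gauge_tip (a point): Point of the gauge's brass tip (moves with the plunger).
- gauge_block: Fixed wooden block 60 x 60 x 70 mm high, origin at the centre of its underside. A vertical bore 23 mm wide and 64 mm deep in the middle of its top holds the gauge; the gauge hangs by its collar, its origin 10 mm above the table, and must rise 60 mm to come free.
- test_stand: Fixed grey stand, base 110 x 164 x 10 mm, origin at the centre of its underside. Cheeks at its sides (y = +-73 mm, 97 mm high, black knobs outside) carry an aluminium deck, 112 x 124 x 10 mm, on an axle along y, 72 mm high; the round disc lies on the deck. Highest point about 115 mm.
- deck (a joint): Tilt of the deck, rad: 0 level; positive raises its far (+x) edge, so that the face looks up and towards the stand's -x side. It stands between 0.15 and 0.45 and stays there by stiff friction (3 N m).
- disc (a joint): Turn of the disc (counter-clockwise positive; 0: red spot at the far +x side) about the deck's normal, rad; held by friction (0.3 N m).
- red_spot (a point): Centre of the red ring on the disc's face (disc 110 mm in diameter, 8 mm thick, grey-green on terracotta), 30 mm from the disc's centre. Ring 24 mm inside and 30 mm outside diameter. The point's z axis points out of the face, square to it; x points from the disc's centre to the spot.
- blue_spot (a point): Centre of the like blue ring, across the disc's centre: not to be used.
- pot_02: Pale turquoise lidded pot, cream knob, 65 mm wide, 105 mm high, origin under its centre; bystander.
- pot_03: Pale blue lidded pot, cream knob, 66 mm wide, 104 mm high, origin under its centre; bystander.
- pot_05: Lilac lidded pot, cream knob, 66 mm wide, 102 mm high, origin under its centre; bystander.
- green_pot: Green lidded pot, green knob, 66 mm wide, 101 mm high, origin under its centre; bystander.
- mauve_beaker: Mauve open beaker with a wavy rim, 66 mm wide, 70 mm high, origin under its centre; bystander.
Not all that is in view belongs to the job. What is shaped like the gauge_block but orange or purple is not meant.

How it is judged:
On the way:
1. the gauge is drawn up out of its block, in the fingers (z of gauge in the frame of gauge_block above 0.075 m and contact force between the fingers and gauge above 1 N and contact force between gauge and gauge_block below 0.05 N), for 0.2 s.
At the end, for the whole second after the job is handed in: Gauge gripped and still, clear of its block; tip within 8 mm of the red ring's centre, axis within 8 degrees of square to the face, sprung tip pushed in 3 to 11 of 14 mm, pressing the disc with 1 to 8 N, the spot within 6 mm of where it was (distance between gauge_tip and red_spot below 0.008 m and angle between the z axis of gauge and the z axis of red_spot, either way round below 0.14 rad and value of joint plunger between 0.003 and 0.011 m and contact force between gauge and test_stand between 1 and 8 N and contact force between the fingers and gauge above 1 N and contact force between gauge and gauge_block below 0.05 N and linear speed of gauge below 0.02 m/s and distance of red_spot from where it was at the start of the episode below 0.006 m); the arm keeps its last pose, push and grip.
It fails at once if the gauge is pushed hard on the test stand (over 15 N) (contact force between gauge and test_stand above 15 N).
It fails at once if the robot pushes on the test stand (over 5 N) (contact force between the arm and test_stand above 5 N).
It fails at once if a loose pot or the beaker is disturbed (moved over 20 mm) (distance of any of pot_02, pot_03, pot_05, green_pot, mauve_beaker from where it was at the start of the episode above 0.02 m).
It also fails if it takes over 38 s, if anything falls off the work surface, if the arm or the gripper's body presses on something with over 40 N, if the wrist force passes 120 N, or if a joint passes its speed limit or range.

## Working session

There is one attempt and no reset: what is moved stays moved. The work goes in short steps, Python scripts to look and compute and a tool call to move; the robot and the scene stay as the last step left them, time stands still between calls to the robot, and variables do not carry over. Pictures are saved under pics/ and viewed, at most 10 in all, crops included, and the job is handed in when it is done.

Besides the shell and the picture viewer there is one more tool, called after "Call:" as name(argument=value, ...), one argument or row to a line, values as JSON. send_rows: Moves the arm, as the interface text tells. Its arguments: {"type":"object","properties":{"steps":{"type":"array"},"newtons":{"type":"number"}},"required":["steps"]}

```bash
mkdir -p pics
cat > h.py <<'E'
import numpy as np, cv2
from rig import get_state, get_image, sign_off, pinch_z
E
python3 - <<'E'
from h import *
import pickle
s=get_state(); print(s, pinch_z)
d={}
for n in ["scene","top","wrist"]:
    im=get_image(n); d[n]=im; cv2.imwrite(f"pics/{n}0.png",im["color"][:,:,::-1]); print(n,im["mtx"].round(1).tolist(),np.round(im.get("T",im.get("mount")),3).tolist())
pickle.dump(d,open("im0.pkl","wb"))
E
```

```text
{'clock': 0.0, 'qpos': array([ 1.20199564e+00,  2.76597104e-01,  1.50613913e+00,  1.11399230e-06,
        1.36068119e+00, -1.21016422e-01]), 'qd': array([ 1.11363309e-03,  7.52648434e-05, -2.00485631e-04, -1.41179364e-04,
       -7.87617960e-04, -9.35685565e-04]), 'effort': array([-3.17026170e-03, -4.16776872e+01, -2.45803714e+01, -3.93269211e-04,
        1.08840768e-02, -7.33733714e-06]), 'position': array([0.14084593, 0.55694191, 0.23043611]), 'ee_rot': array([-2.21751246e-04,  1.23575500e-01,  9.92334754e-01, -8.85023104e-04]), 'contact_force': array([-0.45972244, -0.19796266, -0.07284726]), 'moment': array([-0.10232382, -0.06900022,  0.02169802]), 'gripper_force': 0.0, 'width': 0.08509002994722088} 0.0187
scene [[468.9, 0.0, 317.4], [0.0, 468.9, 232.1], [0.0, 0.0, 1.0]] [[0.569, -0.472, 0.673, -0.164], [-0.822, -0.323, 0.469, -0.488], [-0.004, -0.82, -0.572, 0.693], [0.0, 0.0, 0.0, 1.0]]
top [[460.4, 0.0, 309.0], [0.0, 460.4, 242.4], [0.0, 0.0, 1.0]] [[0.025, -0.993, 0.12, 0.411], [-1.0, -0.025, 0.001, 0.014], [0.002, -0.12, -0.993, 1.089], [0.0, 0.0, 0.0, 1.0]]
wrist [[359.5, 0.0, 316.8], [0.0, 359.5, 242.0], [0.0, 0.0, 1.0]] [[0.0, -0.948, -0.317, 0.081], [1.0, 0.0, -0.0, -0.002], [0.001, -0.317, 0.948, -0.143], [0.0, 0.0, 0.0, 1.0]]
```

View pics/scene0.png

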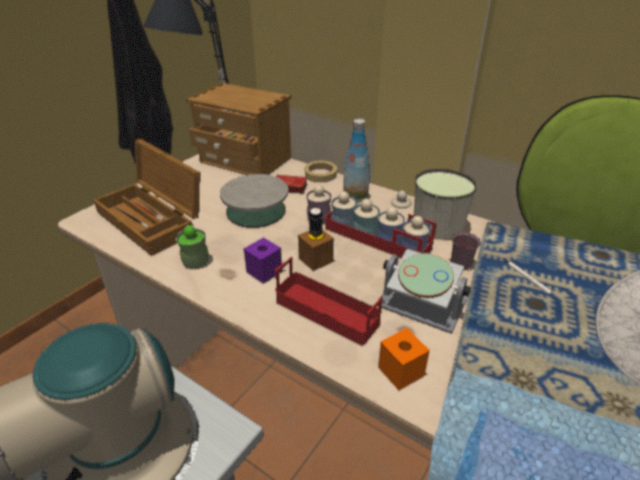

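View pics/top0.png

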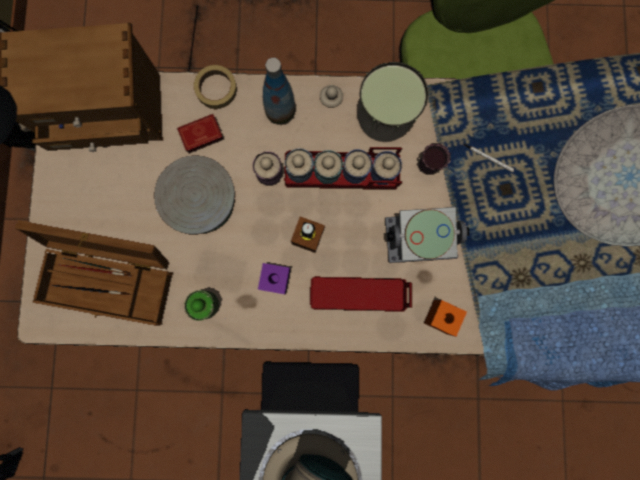

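Candidates for the gauge's block: brown block with the black grip at top (307,232) / scene (316,240); purple block, top (274,278) / scene (263,258); orange block, top (447,317) / scene (403,357). By the description it is the brown one. The red ring looks to be at scene (411,271), top (417,237), and the blue one at scene (441,275), top (443,231).

```bash
cat >> h.py <<'E'
def ray(im,p,T=None):
    T=im["T"] if T is None else T
    d=T[:3,:3]@np.linalg.inv(im["mtx"])@np.array([p[0],p[1],1.]); return T[:3,3].copy(),d/np.linalg.norm(d)
def plane(im,p,z,T=None):
    o,d=ray(im,p,T); return o+d*(z-o[2])/d[2]
def tri(a,b):
    (o1,d1),(o2,d2)=a,b
    t=np.linalg.lstsq(np.c_[d1,-d2],o2-o1,rcond=None)[0]; p,q=o1+d1*t[0],o2+d2*t[1]
    return (p+q)/2,np.linalg.norm(p-q)
def cent(im,box,f):
    x0,y0,x1,y1=box; c=im["color"][y0:y1,x0:x1].astype(int)
    m=f(c[...,0],c[...,1],c[...,2]); v,u=np.nonzero(m); return np.array([u.mean()+x0,v.mean()+y0]),m.sum(),(m*255).astype(np.uint8)
red=lambda r,g,b:(r>150)&(r-g>50)&(r-b>40)
blue=lambda r,g,b:(b-r>50)
E
python3 - <<'E'
from h import *; import pickle
d=pickle.load(open("im0.pkl","rb"));S,T=d["scene"],d["top"]
a=cv2.resize(S["color"][180:330,290:480],None,fx=4,fy=4,interpolation=cv2.INTER_CUBIC)
b=cv2.resize(T["color"][200:275,290:480],None,fx=4,fy=4,interpolation=cv2.INTER_CUBIC)
cv2.imwrite("pics/crop.png",cv2.resize(np.vstack([a,b]),None,fx=.66,fy=.66)[:,:,::-1])
w=lambda r,g,b:(r>190)&(g>190)&(b>180)
for n,im,bx in(("T",T,(295,218,322,245)),):
    c,k,_=cent(im,bx,w);print("white",c,k,plane(im,c,.14))
for nm,f,tb,sb in(("red",red,(406,225,430,252),(400,260,422,282)),("blue",blue,(432,220,455,244),(430,262,454,288))):
    ct,k,_=cent(T,tb,f);cs,k2,_=cent(S,sb,f);print(nm,ct,k,cs,k2,tri(ray(T,ct),ray(S,cs)))
E
```

```text
white [nan nan] 0 [nan nan nan]
 ** On entry to DLASCL parameter number  4 had an illegal value
 ** On entry to DLASCL parameter number  4 had an illegal value
 ** On entry to DLASCL parameter number  4 had an illegal value
 ** On entry to DLASCL parameter number  4 had an illegal value
 ** On entry to DLASCL parameter number  5 had an illegal value
 ** On entry to DLASCL parameter number  4 had an illegal valueh.py:14: RuntimeWarning: Mean of empty slice.
  m=f(c[...,0],c[...,1],c[...,2]); v,u=np.nonzero(m); return np.array([u.mean()+x0,v.mean()+y0]),m.sum(),(m*255).astype(np.uint8)
  ret = ret.dtype.type(ret / rcount)
Traceback (most recent call last):
  File "h.py", line 10, in tri
    t=np.linalg.lstsq(np.c_[d1,-d2],o2-o1,rcond=None)[0]; p,q=o1+d1*t[0],o2+d2*t[1]
      ~~~~~~~~~~~~~~~^^^^^^^^^^^^^^^^^^^^^^^^^^^^^^^^
numpy.linalg.LinAlgError: SVD did not converge in Linear Least Squares
```

View pics/crop.png

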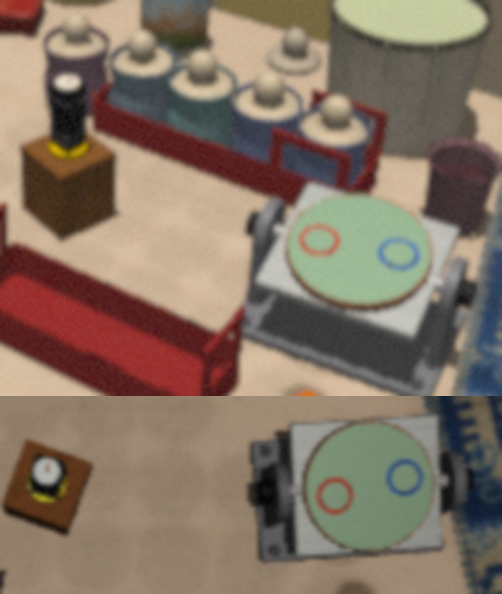

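The crop shows the gauge (black grip, yellow collar, white top) in the brown block; the deck's far edge is raised, the red ring is on the left/near side of the disc and the blue one on the right. The moves can't tilt the tool, so I plan to pivot the gauge in the pads, using the block's bore rim as the stop. First I need rough positions.

Run:
```python
from h import *; import pickle
d=pickle.load(open("im0.pkl","rb"));S,T=d["scene"],d["top"]
print("gauge top",plane(T,(307.8,228),.14),tri(ray(T,(307.8,228)),ray(S,(290+68/2.64,180+82/2.64))))
for n,a,b in(("red",(416.9,237.9),(411.2,270.9)),("blue",(443.4,230.7),(440.8,275.8))):print(n,tri(ray(T,a),ray(S,b)), S["color"][int(b[1])-6:int(b[1])+7:3,int(b[0])-8].tolist())
# block corners (top crop px) at z=.07
for p in((27,441),(92,463),(67,533),(4,512)):print(plane(T,(290+p[0]/2.64,200+(p[1]-396)/2.64),.07).round(3))
s=get_state(); 
import scipy.spatial.transform as t
print(t.Rotation.from_quat(np.roll(s["ee_rot"],-1)).as_matrix().round(3))
```

```text
gauge top [0.55536693 0.01806573 0.14      ] (array([0.55605358, 0.01788266, 0.13654876]), np.float64(0.0005101194700082007))
red (array([ 0.54832177, -0.22309727,  0.08278592]), np.float64(0.0010654545478643409)) [[160, 184, 149], [166, 175, 141], [182, 143, 116], [168, 168, 135], [160, 185, 150]]
blue (array([ 0.56495401, -0.28016536,  0.08567952]), np.float64(0.0004666281672892133)) [[157, 187, 153], [156, 183, 153], [144, 174, 160], [154, 183, 155], [156, 185, 150]]
[0.59  0.036 0.07 ]
[ 0.573 -0.02   0.07 ]
[0.513 0.    0.07 ]
[0.529 0.054 0.07 ]
[[-0.969  0.245 -0.001]
 [ 0.245  0.969 -0.001]
 [ 0.    -0.001 -1.   ]]
```

Call:
send_rows(
  steps=[1,-3.5,-3.1,-0.7,0,1,-3.5,-3.1,-0.7,0,1,-3.5,-3.1,-0.7,0,1,-3.5,-3.1,-0.7,0,1,-3.5,-3.1,-0.7,0,1,-3.5,-3.1,-0.7,0,1,-3.5,-3.1,-0.7,0,1,-3.5,-3.1,-0.7,0,1,-3.5,-3.1,-0.7,0,1,-3.5,-3.1,-0.7,0,1,-3.5,-3.1,-0.7,0,1,-3.5,-3.1,-0.7,0],
)

```text
clock: 1.35
position: [0.4575, 0.092, 0.3155]
ee_rot: [0.0, 0.124, 0.992, 0.0]
contact_force: [0.9, 0.8, 0.6]
width: 0.0853
gripper_force: 0.0
```

Call:
send_rows(
  steps=[1,-3,-3,0,4,1,-2.5,-3,0,0,1,0,0,0,0,1,0,0,0,0],
)

```text
clock: 1.75
position: [0.4929, 0.0206, 0.3147]
ee_rot: [-0.001, 0.159, 0.987, 0.0]
contact_force: [0.1, -0.0, -0.6]
width: 0.0855
gripper_force: 0.0
```

```bash
cat >> h.py <<'E'
from scipy.spatial.transform import Rotation as R
import pickle
def pose():
    s=get_state(); M=np.eye(4); M[:3,:3]=R.from_quat(np.roll(s["ee_rot"],-1)).as_matrix(); M[:3,3]=s["position"]; return M
def wrist(n):
    M=pose(); im=get_image("wrist"); im["T"]=M@im["mount"]; pickle.dump(im,open(n+".pkl","wb")); cv2.imwrite(f"pics/{n}.png",im["color"][:,:,::-1]); return im
E
python3 - <<'E'
from h import *
wrist("w1");print(pose().round(3))
E
```

```text
[[-0.95   0.313 -0.001  0.493]
 [ 0.313  0.95   0.001  0.021]
 [ 0.002  0.001 -1.     0.315]
 [ 0.     0.     0.     1.   ]]
```

View pics/w1.png

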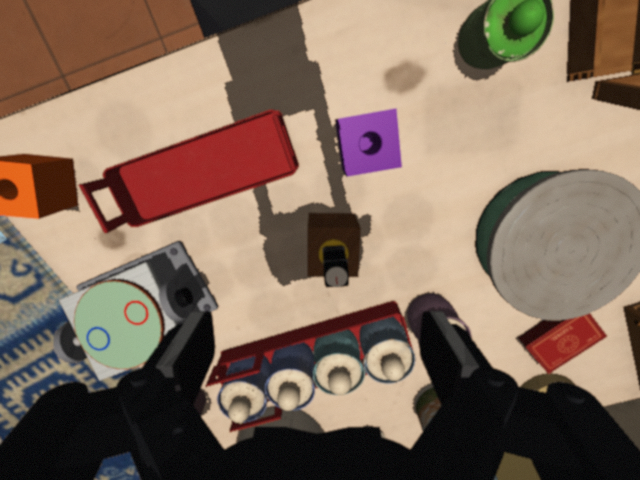

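The wrist view shows the block under us, gauge top at (335,275), aligned with the image axes. The red ring is at (136,313), the blue one at (98,338). I'll get a closer look at the stand from two viewpoints.

Call:
send_rows(
  steps=[1,-1.2,-4.3,0,0,1,-1.2,-4.3,0,0,1,-1.2,-4.3,0,0,1,-1.2,-4.3,0,0,1,-1.2,-4.3,0,0,1,-1.2,-4.3,0,0,1,0,0,0,0,1,0,0,0,0],
)

```text
clock: 2.6
position: [0.4808, -0.2454, 0.3151]
ee_rot: [-0.0, 0.158, 0.987, 0.001]
contact_force: [-0.8, 0.3, 0.2]
width: 0.0854
gripper_force: 0.0
```

Run:
```python
from h import *
wrist("w2");print(pose().round(3)[:3,3])
```

```text
[ 0.481 -0.245  0.315]
```

Call:
send_rows(
  steps=[1,4,0,0,0,1,4,0,0,0,1,4,0,0,0,1,0,0,0,0,1,0,0,0,0],
)

```text
clock: 3.15
position: [0.3669, -0.2071, 0.3161]
ee_rot: [0.001, 0.157, 0.988, -0.0]
contact_force: [0.8, -0.3, 0.9]
width: 0.0854
gripper_force: 0.0
```

Run:
```python
from h import *
im=wrist("w3");print(pose().round(3)[:3,3])
a=pickle.load(open("w2.pkl","rb"))
cv2.imwrite("pics/w23.png",np.hstack([cv2.resize(x["color"],(400,300)) for x in (a,im)])[:,:,::-1])
for i in(a,im):
    c=i["color"].astype(int); r,g,b=c[...,0],c[...,1],c[...,2]
    for n,m in(("red",(r-g>60)&(r-b>50)),("blue",(b-r>40)&(b-g>15)),("green",(g-r>8)&(g-b>8)&(g>100))):
        k,l,s,ce=cv2.connectedComponentsWithStats((m*255).astype(np.uint8))
        print(n,[(s[j,:].tolist(),ce[j].round(1).tolist()) for j in range(1,k) if s[j,4]>60])
```

```text
[ 0.368 -0.208  0.316]
red [([547, 33, 12, 62, 329], [552.4, 64.1]), ([323, 36, 208, 131, 12923], [421.7, 104.0]), ([523, 54, 7, 34, 96], [525.8, 70.1]), ([209, 84, 62, 68, 3538], [238.9, 117.7]), ([518, 262, 94, 26, 310], [573.8, 273.9]), ([486, 287, 30, 20, 150], [496.7, 295.8]), ([436, 307, 16, 14, 98], [445.8, 311.9]), ([401, 323, 19, 45, 196], [408.7, 342.0])]
blue [([0, 43, 137, 187, 16310], [56.4, 132.9]), ([158, 154, 11, 23, 127], [162.5, 165.9]), ([156, 209, 71, 43, 346], [188.9, 235.3]), ([76, 247, 59, 55, 358], [116.6, 280.4]), ([66, 255, 8, 32, 102], [69.5, 270.7]), ([93, 254, 168, 100, 2553], [178.8, 301.9]), ([300, 271, 25, 25, 103], [312.0, 282.7]), ([250, 283, 13, 11, 62], [255.2, 287.8]), ([34, 299, 16, 28, 77], [43.7, 310.9]), ([213, 304, 47, 25, 321], [236.3, 313.2]), ([271, 310, 47, 48, 485], [296.6, 333.0]), ([215, 329, 50, 61, 620], [242.9, 357.1]), ([261, 338, 16, 14, 62], [268.3, 343.8]), ([126, 349, 18, 10, 65], [133.8, 353.5]), ([279, 362, 14, 27, 169], [286.2, 374.8]), ([297, 367, 39, 35, 660], [319.9, 385.6]), ([205, 378, 22, 15, 139], [213.9, 386.2]), ([2
[... 640 characters left out ...]
6977], [64.9, 229.3]), ([3, 158, 39, 20, 168], [25.2, 165.0]), ([151, 178, 14, 20, 124], [157.8, 189.4]), ([169, 294, 7, 24, 65], [171.4, 305.8]), ([214, 311, 19, 13, 63], [223.2, 317.3]), ([94, 327, 54, 46, 235], [130.9, 354.1]), ([214, 332, 51, 32, 665], [240.7, 347.3]), ([85, 335, 7, 24, 65], [87.8, 346.0]), ([0, 342, 12, 13, 68], [4.9, 347.3]), ([300, 359, 24, 23, 172], [311.8, 370.0]), ([210, 375, 48, 18, 228], [237.1, 381.8]), ([285, 390, 16, 16, 81], [292.8, 396.9]), ([200, 397, 65, 29, 410], [232.1, 408.4]), ([302, 410, 15, 11, 80], [310.1, 414.6])]
green [([290, 317, 85, 81, 4414], [331.8, 357.3]), ([344, 338, 18, 16, 224], [352.3, 345.8]), ([303, 362, 18, 17, 243], [311.6, 370.0])]
```

View pics/w23.png

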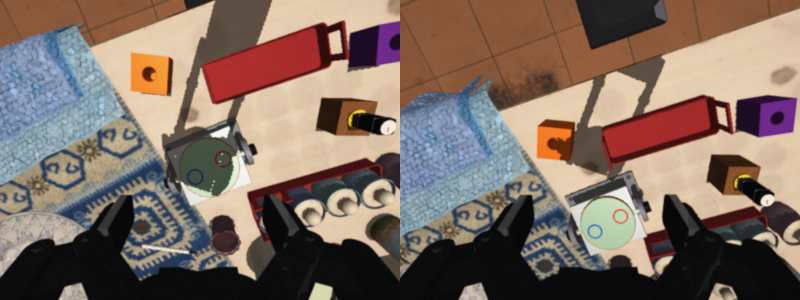

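```bash
cat > fit.py <<'E'
from h import *
from scipy.optimize import least_squares
d=pickle.load(open("im0.pkl","rb")); d["w1"]=pickle.load(open("w1.pkl","rb")); d["w3"]=pickle.load(open("w3.pkl","rb")); d["w2"]=pickle.load(open("w2.pkl","rb"))
seed={"scene":(426,275),"top":(430,234),"w1":(118,325),"w3":(331,357)}
O,D,N=[],[],[]
for n,sd in seed.items():
    c=d[n]["color"].astype(np.int16); r,g,b=c[...,0],c[...,1],c[...,2]
    m=((g-r>8)&(g-b>8)&(g>90)).astype(np.uint8)
    k,l,s,ce=cv2.connectedComponentsWithStats(m)
    y,x=np.indices(l.shape); near=np.hypot(x-sd[0],y-sd[1])<60
    j=np.bincount(l[near&(l>0)]).argmax(); h=cv2.convexHull(max(cv2.findContours((l==j).astype(np.uint8),0,2)[0],key=cv2.contourArea))
    h2=np.zeros(l.shape,np.uint8);cv2.drawContours(h2,[h],-1,1,-1)
    h=max(cv2.findContours(h2,0,cv2.CHAIN_APPROX_NONE)[0],key=cv2.contourArea)[:,0].astype(float)
    ctr=h.mean(0); h+=0.5*(h-ctr)/np.linalg.norm(h-ctr,axis=1)[:,None]
    print(n,len(h),cv2.fitEllipse(h.astype(np.float32)))
    for p in h:
        o,v=ray(d[n],p);O.append(o);D.append(v);N.append(n)
O,D,N=map(np.array,(O,D,N))
def res(p,off=True):
    c=p[:3]; nn=np.array([p[3],p[4],1]); nn/=np.linalg.norm(nn)
    o=O.copy()
    for i,n in enumerate(seed): o[N==n,:2]+=p[5+2*i:7+2*i]
    t=((c-o)@nn)/(D@nn); P=o+D*t[:,None]
    w=np.array([1/np.sqrt((N==n).sum()) for n in N])
    return np.r_[(np.linalg.norm(P-c,axis=1)-.055)*w*1000, p[5:]*1000/2, (c[2]-.084)*300]
q=least_squares(res,np.r_[.556,-.25,.084,-.2,0,np.zeros(8)],loss="soft_l1")
nn=np.array([q.x[3],q.x[4],1]);nn/=np.linalg.norm(nn)
print("c",q.x[:3],"n",nn,"tilt",np.arccos(nn[2]),"az",np.degrees(np.arctan2(nn[1],nn[0])),q.cost,(q.x[5:]*1e3).round(1))
for n in seed:
    M=N==n;print(n,np.abs(res(q.x)[:len(N)][M]).mean()*np.sqrt(M.sum()),"mm")
pk={"red":{"scene":(411.2,270.9),"top":(416.9,237.9),"w2":(357,254),"w1":(136,313),"w3":(352.6,345.9)},"blue":{"scene":(440.8,275.8),"top":(443.4,230.7),"w2":(312,282.7),"w1":(98,338),"w3":(311.8,370)}}
def multi(rs):
    A=sum(np.eye(3)-np.outer(v,v) for o,v in rs);b=sum((np.eye(3)-np.outer(v,v))@o for o,v in rs);x=np.linalg.solve(A,b)
    return x,[round(1e3*np.linalg.norm((np.eye(3)-np.outer(v,v))@(x-o)),1) for o,v in rs]
P={}
for s in pk: P[s]=multi([ray(d[n],u) for n,u in pk[s].items()]);print(s,P[s])
u=P["red"][0]-P["blue"][0];print("len",np.linalg.norm(u),"dot n",u@nn/np.linalg.norm(u),"mid",(P["red"][0]+P["blue"][0])/2)
E
python3 fit.py
```

```text
scene 132 ((425.5553894042969, 273.89874267578125), (40.833953857421875, 54.07326126098633), 97.93479919433594)
top 132 ((429.6867370605469, 233.8692169189453), (47.16309356689453, 48.21380615234375), 34.19047927856445)
w1 240 ((117.13286590576172, 324.7051696777344), (81.25311279296875, 90.57159423828125), 136.4146728515625)
w3 235 ((332.1142272949219, 357.17706298828125), (81.32622528076172, 86.2413330078125), 105.6922836303711)
c [ 0.55838444 -0.25187691  0.08351285] n [-0.15298896 -0.06010977  0.98639809] tilt 0.1651233346549439 az -158.55000335236787 5.599553990945266 [ 0.3 -1.   0.6 -0.7 -0.3  1.4 -0.6  0.4]
scene 1.205607624022063 mm
top 1.9961965577261658 mm
w1 1.0512946319828274 mm
w3 1.023040353777182 mm
red (array([ 0.54930752, -0.22293157,  0.08369877]), [np.float64(1.2), np.float64(1.5), np.float64(0.5), np.float64(1.4), np.float64(0.7)])
blue (array([ 0.56542213, -0.2803461 ,  0.08642529]), [np.float64(1.1), np.float64(0.5), np.float64(0.5), np.float64(0.4), np.float64(0.6)])
len 0.05969540915818401 dot n -0.061566712718292144 mid [ 0.55736483 -0.25163884  0.08506203]
```

Run:
```python
from h import *
d=pickle.load(open("im0.pkl","rb")); 
W=lambda n:pickle.load(open(n+".pkl","rb"))["color"]
B=lambda c,x,y,w,h,f:cv2.resize(c[y:y+h,x:x+w],(int(w*f),int(h*f)),interpolation=cv2.INTER_CUBIC)
a=B(W("w3"),255,260,160,150,2.5); b=B(W("w1"),40,225,200,150,2); c=B(np.clip(W("w2").astype(float)*1.6,0,255).astype(np.uint8),255,180,160,150,2); e=B(d["scene"]["color"],375,245,100,90,3.3)
im=np.zeros((600,800,3),np.uint8)
for t,x,y in((a,0,0),(b,400,0),(c,0,300+75),(e,400,303)):
    h=min(t.shape[0],600-y); im[y:y+h,x:x+t.shape[1]]=t[:h]
cv2.imwrite("pics/st.png",im[:,:,::-1])
```

```text
(no output)
```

View pics/st.png

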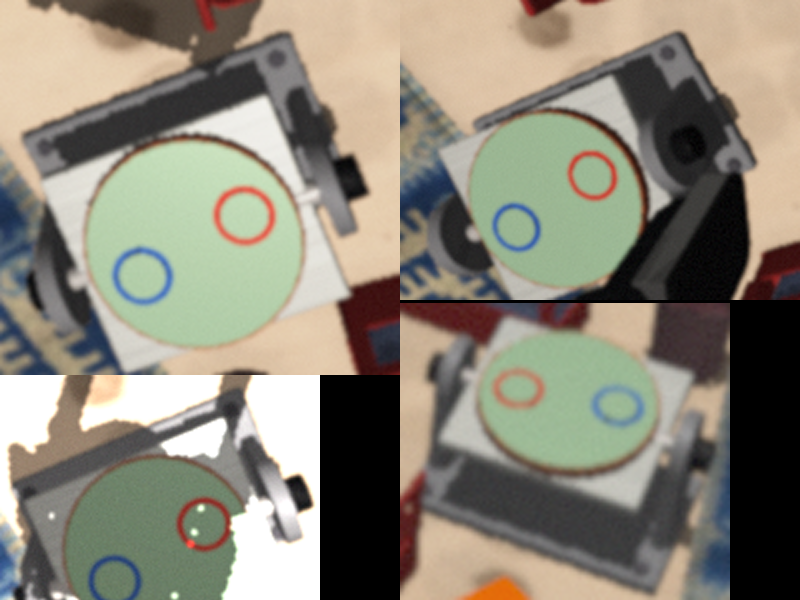

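The crops show the deck (near edge low) with the red ring at w3 (352.6,346), plus all the deck corners. I'll triangulate the corners for tilt, and use the base's near edge for yaw.

```bash
cat >> fit.py <<'E'
print("----")
C={"nr":{"w3":(363,298),"scene":(387.1,287.4),"w1":(147.5,262.5),"w2":(362.5,201.5)},"nb":{"w3":(271,331.2),"scene":(446.8,306.2),"w1":(60,301)},"fr":{"w3":(395,379.2),"scene":(405.3,249.5)},"fb":{"w3":(305,408.8),"scene":(463.5,266.8),"w1":(95,374)}}
c={}
for k in C: c[k],e=multi([ray(d[n],u) for n,u in C[k].items()]);print(k,c[k].round(4),e)
for a,b in("nr nb","fr fb","nr fr","nb fb"): pass
E
sed -i '$d' fit.py
cat >> fit.py <<'E'
L=np.linalg.norm
print("sizes",L(c["nr"]-c["nb"]),L(c["fr"]-c["fb"]),L(c["nr"]-c["fr"]),L(c["nb"]-c["fb"]))
A=np.array(list(c.values()));m=A.mean(0);n2=np.linalg.svd(A-m)[2][2];n2*=np.sign(n2[2])
print("centre",m,"n",n2,"tilt",np.arccos(n2[2]),"az",np.degrees(np.arctan2(n2[1],n2[0])),A@n2-m@n2, "disc face off", (P["red"][0]-m)@n2,(P["blue"][0]-m)@n2)
b1,b2=plane(d["w3"],(369,274),.01),plane(d["w3"],(265,314),.01)
yv=b1-b2;print("base",b1,b2,L(yv),"yaw",np.degrees(np.arctan2(yv[1],yv[0]))-90)
for a in(c["nr"]-c["nb"],c["fr"]-c["fb"]):print("deck yaw",np.degrees(np.arctan2(a[1],a[0]))-90)
for k,p in(("w1",(335,275)),):print("gauge top",plane(d[k],p,.14))
E
python3 fit.py | sed -n '/----/,$p'
```

```text
----
nr [ 0.502  -0.1963  0.0597] [np.float64(3.2), np.float64(1.1), np.float64(0.7), np.float64(3.3)]
nb [ 0.5124 -0.3173  0.0642] [np.float64(1.3), np.float64(0.2), np.float64(1.4)]
fr [ 0.6084 -0.1839  0.0858] [np.float64(3.3), np.float64(3.3)]
fb [ 0.6118 -0.307   0.091 ] [np.float64(3.9), np.float64(1.6), np.float64(3.2)]
sizes 0.12161296223595491 0.12329637043611928 0.11025124592082468 0.10339484197881589
centre [ 0.55866019 -0.25112382  0.07516927] n [-0.25130566  0.02448791  0.96759796] tilt 0.2552589003270615 az 174.4345131719411 [ 0.00061974 -0.00066025 -0.00061246  0.00065297] disc face off 0.01129387284643828 0.008476393141817891
base [ 0.49858821 -0.17743029  0.01      ] [ 0.51246397 -0.33354973  0.01      ] 0.15673485483870433 yaw 5.079052654672154
deck yaw 4.924796702506015
deck yaw 1.5462360384691323
gauge top [0.55335486 0.01725041 0.14      ]
```

Call:
send_rows(
  steps=[1,-1.8,4.5,0,0,1,-1.8,4.5,0,0,1,-1.8,4.5,0,0,1,-1.8,4.5,0,0,1,-1.8,4.5,0,0,1,-1.6,4.7,0,0,1,0,0,4,0,1,0,0,4,0,1,0,0,3,0,1,0,0,0,0,1,0,0,0,0],
)

```text
clock: 4.3
position: [0.5536, 0.017, 0.2053]
ee_rot: [-0.0, 0.158, 0.987, 0.0]
contact_force: [-0.2, -0.1, 0.3]
width: 0.0855
gripper_force: 0.0
```

Run:
```python
from h import *
im=wrist("w4");print(pose().round(4))
M=pose(); w=np.linalg.inv(im["T"])@np.r_[.554,.0176,.14,1]; print("expected top px",(im["mtx"]@w[:3]/w[2]))
```

```text
[[-9.502e-01  3.116e-01  2.500e-03  5.543e-01]
 [ 3.116e-01  9.502e-01  0.000e+00  1.670e-02]
 [-2.400e-03  8.000e-04 -1.000e+00  2.066e-01]
 [ 0.000e+00  0.000e+00  0.000e+00  1.000e+00]]
expected top px [320.68541382 259.61269443   1.        ]
```

View pics/w4.png

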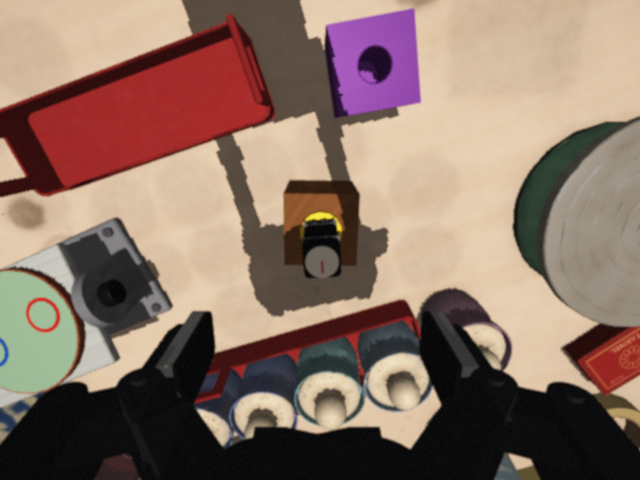

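The white face is at (322,262), 1–2 px from the prediction (320.7,259.6), with the grip's flats aligned to the image. Choice confirmed; descend and grip.

Call:
send_rows(
  newtons=40,
  steps=[1,-0.1,0,4,0,1,0,0,4,0,1,0,0,3.5,0,1,0,0,0,0,-1,0,0,0,0,-1,0,0,0,0,-1,0,0,0,0,-1,0,0,0,0,-1,0,0,0,0,-1,0,0,0,0,-1,0,0,0,0,-1,0,0,0,0],
)

```text
clock: 5.55
position: [0.5553, 0.0169, 0.0921]
ee_rot: [0.002, 0.158, 0.987, 0.001]
contact_force: [1.3, 3.6, 6.8]
width: 0.0231
gripper_force: 44.7
```

Call:
send_rows(
  newtons=20,
  steps=[-1,0,0,-1.2,0,-1,0,0,-1.2,0,-1,0,0,-1.1,0,-1,0,0,0,0,-1,0,0,0,0],
)

```text
clock: 6.05
position: [0.5542, 0.016, 0.1265]
ee_rot: [0.001, 0.158, 0.987, 0.0]
contact_force: [1.6, 2.8, 4.5]
width: 0.0238
gripper_force: 44.7
```

Call:
send_rows(
  steps=[-1,0.3,0,0,0,-1,0.3,0,0,0,-1,0.3,0,0,0,-1,0,0,0,0],
)

```text
clock: 6.45
position: [0.549, 0.0186, 0.1264]
ee_rot: [0.005, 0.158, 0.987, 0.001]
contact_force: [7.5, 3.3, 1.5]
width: 0.0236
gripper_force: 43.9
```

Call:
send_rows(
  newtons=20,
  steps=[-1,0.3,0,0,0,-1,0.3,0,0,0,-1,0.3,0,0,0,-1,0,0,0,0,-1,0,0,0,0],
)

```text
clock: 6.95
position: [0.5404, 0.0214, 0.1262]
ee_rot: [0.005, 0.158, 0.987, 0.001]
contact_force: [7.2, 3.9, 0.7]
width: 0.0236
gripper_force: 43.8
```

Run:
```python
from h import *
im=wrist("w5");print(pose().round(4)); S=get_image("scene"); pickle.dump(S,open("s5.pkl","wb"))
a=cv2.resize(S["color"][180:280,280:360],(480,600),interpolation=cv2.INTER_CUBIC)
b=cv2.resize(im["color"][150:400,220:420],(320,400),interpolation=cv2.INTER_CUBIC); v=np.zeros((600,800,3),np.uint8); v[:,:480]=a; v[:400,480:]=b
cv2.imwrite("pics/p5.png",v[:,:,::-1])
```

```text
[[-9.499e-01  3.125e-01  9.100e-03  5.404e-01]
 [ 3.125e-01  9.499e-01 -1.000e-04  2.140e-02]
 [-8.700e-03  2.700e-03 -1.000e+00  1.262e-01]
 [ 0.000e+00  0.000e+00  0.000e+00  1.000e+00]]
```

View pics/p5.png

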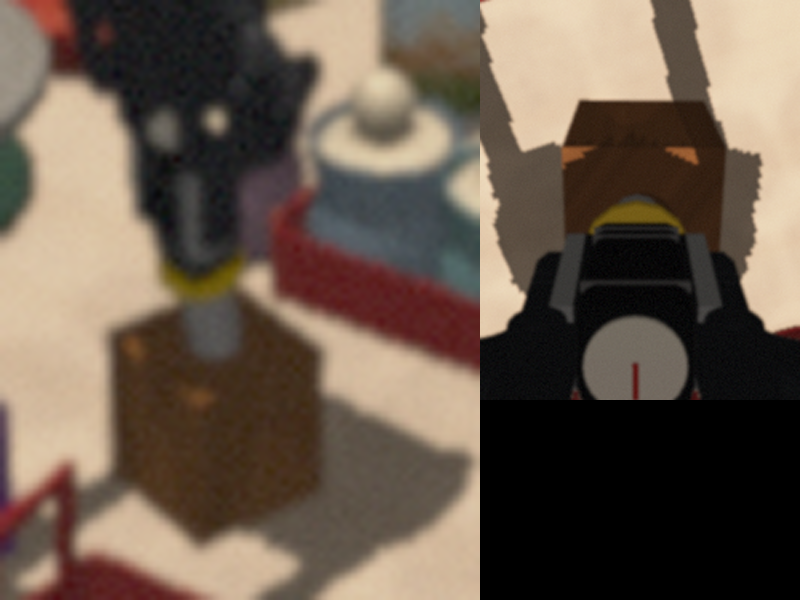

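The scene crop shows the gauge leaning in the bore with the collar off the block; the pivot works. A little more, then lift clear.

Call:
send_rows(
  steps=[-1,0.25,0,0,0,-1,0.25,0,0,0,-1,0,0,0,0,-1,0,0,0,0],
)

```text
clock: 7.45
position: [0.5356, 0.0229, 0.1261]
ee_rot: [0.004, 0.158, 0.987, 0.001]
contact_force: [7.5, 2.7, -0.9]
width: 0.0237
gripper_force: 43.7
```

Call:
send_rows(
  newtons=60,
  steps=[-1,-0.2,0,-0.6,0,-1,-0.1,0,-1.5,0,-1,0,0,-4,0,-1,0,0,-4,0,-1,0,0,-4,0,-1,0,0,0,0,-1,0,0,0,0,-1,0,0,0,0],
)

```text
clock: 8.25
position: [0.5325, 0.0218, 0.264]
ee_rot: [-0.003, 0.158, 0.987, -0.001]
contact_force: [-0.1, 0.3, -1.7]
width: 0.0232
gripper_force: 59.9
```

Run:
```python
from h import *
im=wrist("w6");print(pose().round(4)); S=get_image("scene");T=get_image("top"); pickle.dump((S,T),open("s6.pkl","wb"))
M=pose(); g=M@np.r_[0,0,-.0187,1]; print(g)
for n,i in(("s",S),("t",T),("w",im)):
    for z in (0,-.1):
        w=np.linalg.inv(i["T"])@(g+np.r_[0,0,z,0]); p=i["mtx"]@w[:3]/w[2]; print(n,z,p[:2].round(0))
w=np.linalg.inv(S["T"])@(g+np.r_[0,0,-.05,0]); p=(S["mtx"]@w[:3]/w[2])[:2].astype(int)
x,y=p[0]-40,p[1]-55; print("crop",x,y)
a=cv2.resize(S["color"][y:y+120,x:x+80],(400,600),interpolation=cv2.INTER_CUBIC)
b=cv2.resize(im["color"][100:400,220:420],(400,600),interpolation=cv2.INTER_CUBIC)
cv2.imwrite("pics/p6.png",np.hstack([a,b])[:,:,::-1])
```

```text
[[-9.499e-01  3.125e-01 -5.700e-03  5.326e-01]
 [ 3.125e-01  9.499e-01 -2.000e-04  2.190e-02]
 [ 5.400e-03 -1.900e-03 -1.000e+00  2.638e-01]
 [ 0.000e+00  0.000e+00  0.000e+00  1.000e+00]]
[0.53331956 0.02207237 0.28295206 1.        ]
s 0 [307. 154.]
s -0.1 [308. 197.]
t 0 [305. 228.]
t -0.1 [305. 236.]
w 0 [322. 337.]
w -0.1 [320. 252.]
crop 267 120
```

View pics/p6.png

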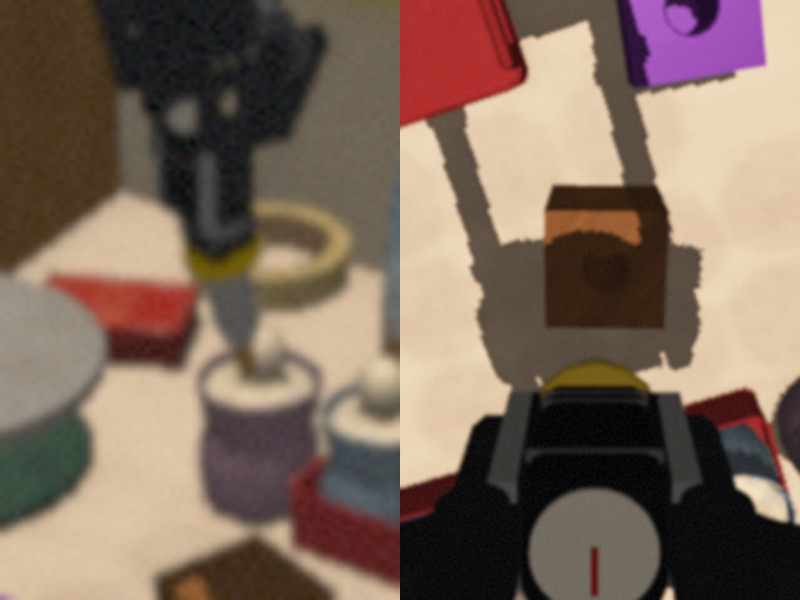

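```bash
cat > gfit.py <<'E'
from h import *
from scipy.optimize import least_squares
im=pickle.load(open("w6.pkl","rb")); S,T=pickle.load(open("s6.pkl","rb"))
M=im["T"]@np.linalg.inv(im["mount"])
def pt(a,t,s,x): # a along gauge -> world; tool frame: gauge z axis = (sin t,0,-cos t)
    ax=np.array([np.sin(t),0,-np.cos(t)]); return M[:3,:3]@(np.array([x,0,-.0187])+ax*(a-.1-s))+M[:3,3]
def px(i,p): w=np.linalg.inv(i["T"])@np.r_[p,1]; q=i["mtx"]@w[:3]/w[2]; return q[:2]
obs=[(S,.0,(316.4,193.6)),(S,.0625,(311.4,171.6)),(im,.130,(316.5,375))]
f=lambda v:np.r_[np.concatenate([px(i,pt(a,*v))-u for i,a,u in obs]),v[1]*300,v[2]*300]
q=least_squares(f,[.2,0,0],x_scale=[.1,.01,.01]);print(q.x,q.fun.round(1))
t,s,x=q.x
ax=np.array([np.sin(t),0,-np.cos(t)]);print("tip in tool",np.array([x,0,-.0187])+ax*(-.1-s))
E
python3 gfit.py
```

```text
[ 0.19815126  0.00310806 -0.00297568] [-0.1  0.7  0.1 -1.2  5.3 -0.1  0.9 -0.9]
tip in tool [-0.02327324  0.          0.08239046]
```

The gauge is clear of the block and leaning about 0.2 rad towards tool +x, with the tip at tool (-23,0,82) mm. Turn to the stand's yaw and carry it over the red ring.

Call:
send_rows(
  steps=[-1,0,0,0,-7.6,-1,0,0,0,-7.6,-1,0,0,0,-7.6,-1,0.5,-4.1,0,0,-1,0.5,-4.1,0,0,-1,0.5,-4.1,0,0,-1,0.5,-4.1,0,0,-1,0.5,-4.1,0,0,-1,0.7,-4,0,0,-1,0,0,0,0,-1,0,0,0,0],
)

```text
clock: 9.5
position: [0.5216, -0.2251, 0.2649]
ee_rot: [-0.001, -0.039, 0.999, 0.001]
contact_force: [0.5, 0.5, -1.0]
width: 0.0232
gripper_force: 60.0
```

Call:
send_rows(
  steps=[-1,0,0,2,0,-1,0,0,2,0,-1,0,0,2,0,-1,0,0,0,0,-1,0,0,0,0,-1,0,0,0,0],
)

```text
clock: 10.1
position: [0.5231, -0.2243, 0.2075]
ee_rot: [0.001, -0.041, 0.999, -0.0]
contact_force: [-0.5, -0.1, -1.1]
width: 0.0236
gripper_force: 59.9
```

Run:
```python
from h import *
im=wrist("w7");print(pose().round(4),get_state()["contact_force"]); S=get_image("scene");T=get_image("top"); pickle.dump((S,T),open("s7.pkl","wb"))
x,y=370,200
a=cv2.resize(S["color"][y:y+100,x:x+100],(400,400),interpolation=cv2.INTER_CUBIC)
b=cv2.resize(im["color"][120:320,200:400],(400,400),interpolation=cv2.INTER_CUBIC)
cv2.imwrite("pics/p7.png",np.hstack([a,b])[:,:,::-1])
```

```text
[[-0.9967 -0.081   0.0022  0.5231]
 [-0.081   0.9967 -0.001  -0.2245]
 [-0.0021 -0.0012 -1.      0.2076]
 [ 0.      0.      0.      1.    ]] [-0.14444484 -0.29599388 -1.25550376]
```

View pics/p7.png

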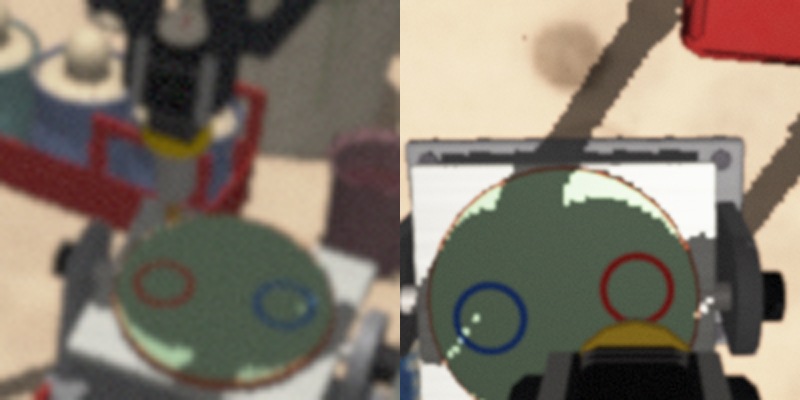

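Run:
```python
from h import *
im=pickle.load(open("w7.pkl","rb")); S,T=pickle.load(open("s7.pkl","rb"))
M=im["T"]@np.linalg.inv(im["mount"])
tip=(M@np.r_[-.0233,0,.0824,1])[:3]; px=lambda i,p:(lambda q:(i["mtx"]@q[:3]/q[2])[:2])(np.linalg.inv(i["T"])@np.r_[p,1])
print("tip",tip,"scene px",px(S,tip),"seen 413,253.8")
red,e=tri(ray(im,(318.5,265)),ray(S,(410.75,271)));blue,e2=tri(ray(im,(245,279)),ray(S,(440.8,275.8)))
print(red,e,blue,e2,np.linalg.norm(red-blue)); print("red via w7 at z=.0835",plane(im,(318.5,265),.0835))
print("scene px of red",px(S,red))
for v in ("scene",S),: print("d tip scene per cm x,y,z",[(px(S,tip+.01*e_)-px(S,tip)).round(1).tolist() for e_ in np.eye(3)])
# deck near edge in w7 etc: disc ellipse tilt via edges: near/far deck edge heights from widths
```

```text
tip [ 0.54646144 -0.22243007  0.12512497] scene px [412.58071214 254.77674654] seen 413,253.8
[ 0.55147514 -0.22207179  0.08004791] 0.0010103554203404275 [ 0.56620877 -0.28020943  0.08504624] 0.001386216585662714 0.060183454809056576
red via w7 at z=.0835 [ 0.55033095 -0.22263776  0.0835    ]
scene px of red [411.00195316 270.98884926]
d tip scene per cm x,y,z [[2.2, -2.5], [-4.6, -1.7], [0.6, -4.0]]
```

Call:
send_rows(
  steps=[-1,-0.05,0,1.1,0,-1,-0.05,0,1.1,0,-1,-0.05,0,1,0,-1,0,0,0,0,-1,0,0,0,0,-1,0,0,0,0],
)

```text
clock: 10.85
position: [0.524, -0.2247, 0.1744]
ee_rot: [0.0, -0.04, 0.999, -0.0]
contact_force: [0.0, 0.4, -0.7]
width: 0.0234
gripper_force: 59.9
```

Run:
```python
from h import *
im=wrist("w8");print(pose().round(4)[:3,3],get_state()["contact_force"]); S=get_image("scene"); T=get_image("top");pickle.dump((S,T),open("s8.pkl","wb"))
M=im["T"]@np.linalg.inv(im["mount"]);tip=(M@np.r_[-.0233,0,.0824,1])[:3]; px=lambda i,p:(lambda q:(i["mtx"]@q[:3]/q[2])[:2])(np.linalg.inv(i["T"])@np.r_[p,1])
print("tip",tip,px(S,tip),px(im,tip))
a=cv2.resize(S["color"][220:300,380:460],(480,480),interpolation=cv2.INTER_CUBIC)
b=cv2.resize(im["color"][180:340,250:400],(320,341),interpolation=cv2.INTER_CUBIC)
v=np.zeros((480,800,3),np.uint8);v[:,:480]=a;v[:341,480:]=b
cv2.imwrite("pics/p8.png",v[:,:,::-1])
```

```text
[ 0.5241 -0.2247  0.1746] [-0.75064652  0.02364787 -1.81063224]
tip [ 0.54729817 -0.22280546  0.09205096] [411.09130789 267.61702573] [319.43548703 282.81657915]
```

View pics/p8.png

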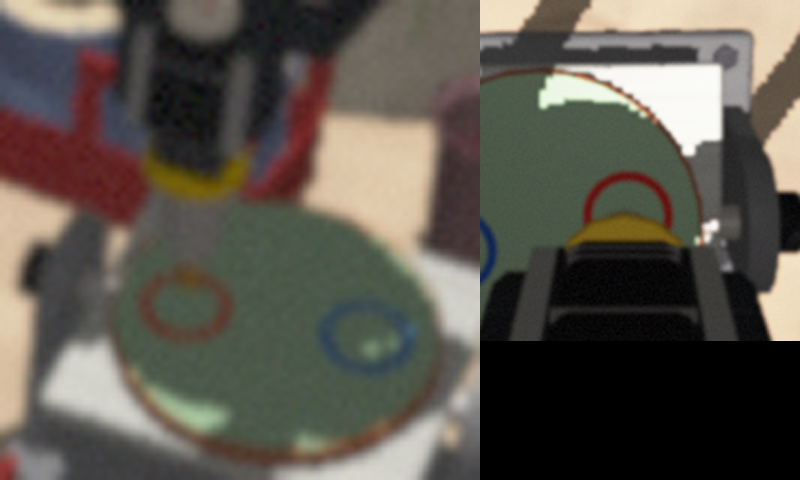

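The tip is seen at scene (411.7,267), just above the ring centre (411,270.8), matching the prediction (411.1,267.6). Continue along the gauge axis, watching the force.

Call:
send_rows(
  steps=[-1,-0.06,0,0.3,0,-1,-0.06,0,0.3,0,-1,0,0,0,0,-1,0,0,0,0,-1,0,0,0,0],
)

```text
clock: 11.5
position: [0.525, -0.2244, 0.1683]
ee_rot: [0.0, -0.04, 0.999, 0.0]
contact_force: [-1.1, 0.4, -1.0]
width: 0.0234
gripper_force: 59.9
```

```bash
cat > f.py <<'E'
from h import *
F=[]
for i in range(6): get_image("top"); s=get_state(); F.append(np.r_[s["contact_force"],s["position"]])
print(np.mean(F,0).round(4),np.std(F,0).round(4), s["clock"])
M=pose();tip=(M@np.r_[-.0233,0,.0824,1])[:3];print("free tip",tip.round(4))
E
python3 f.py
```

```text
[-0.0506  0.0533 -1.7839  0.525  -0.2244  0.1684] [0.504  0.532  0.4848 0.     0.     0.    ] 11.8
free tip [ 0.5482 -0.2225  0.086 ]
```

Baseline about -1.8 N, no contact yet. Step down.

Call:
send_rows(
  steps=[-1,-0.04,0,0.2,0,-1,-0.04,0,0.2,0,-1,0,0,0,0,-1,0,0,0,0],
)

```text
clock: 12.2
position: [0.5257, -0.2243, 0.1641]
ee_rot: [-0.0, -0.04, 0.999, 0.0]
contact_force: [-0.6, 0.6, -1.1]
width: 0.0231
gripper_force: 59.9
```

```bash
python3 f.py
```

```text
[ 0.0096 -0.0833 -1.6134  0.5258 -0.2243  0.1643] [0.4097 0.4256 0.3217 0.     0.     0.    ] 12.5
free tip [ 0.549  -0.2224  0.0819]
```

Call:
send_rows(
  steps=[-1,-0.03,0,0.2,0,-1,0,0,0,0,-1,0,0,0,0],
)

```text
clock: 12.8
position: [0.5263, -0.2244, 0.1625]
ee_rot: [0.0, -0.04, 0.999, -0.0]
contact_force: [0.1, -0.2, -0.7]
width: 0.0235
gripper_force: 60.1
```

```bash
python3 f.py
```

```text
[ 0.3988 -0.2626  0.0781  0.5262 -0.2244  0.1625] [0.4051 0.5184 0.248  0.     0.     0.    ] 13.1
free tip [ 0.5495 -0.2225  0.08  ]
```

Contact: +1.8 N, about 2 mm in. Press 5 mm more along the axis.

Call:
send_rows(
  steps=[-1,-0.05,0,0.25,0,-1,-0.05,0,0.25,0,-1,0,0,0,0,-1,0,0,0,0,-1,0,0,0,0],
)

```text
clock: 13.6
position: [0.5272, -0.2243, 0.1574]
ee_rot: [0.0, -0.04, 0.999, -0.0]
contact_force: [0.7, 0.0, 2.3]
width: 0.0234
gripper_force: 60.4
```

```bash
python3 f.py
python3 - <<'E'
from h import *
S=get_image("scene"); S0=pickle.load(open("s7.pkl","rb"))[0]
px=lambda i,p:(lambda q:(i["mtx"]@q[:3]/q[2])[:2])(np.linalg.inv(i["T"])@np.r_[p,1])
for n,i in(("before",S0),("now",S)):
    c=i["color"][255:300,390:470].astype(int);r,g,b=c[...,0],c[...,1],c[...,2]
    out=[]
    for m in((r-g>12)&(r-b>12),(b-r>12)&(b-g>3)):
        k,l,s,ce=cv2.connectedComponentsWithStats((m*255).astype(np.uint8));out.append([(s[j].tolist(),(ce[j]+[390,255]).round(1).tolist()) for j in range(1,k) if s[j,4]>15])
    print(n,out)
im=wrist("w9"); w8=pickle.load(open("w8.pkl","rb"))
M=im["T"]@np.linalg.inv(im["mount"])
c=S["color"][235:275,385:435].astype(int);r,g,b=c[...,0],c[...,1],c[...,2]
m=(r-b>45)&(abs(r-g)<50);v,u=np.nonzero(m);print("yellow collar scene",u.mean()+385,v.mean()+235,m.sum())
for t in(.17,.2,.23):
    ax=np.array([np.sin(t),0,-np.cos(t)]);p=M[:3,:3]@(np.array([-.003,0,-.0187])+ax*(.063-.103))+M[:3,3];print(t,px(S,p))
E
```

```text
[ 0.901  -0.3618  1.3081  0.5272 -0.2243  0.1574] [0.3605 0.3489 0.7077 0.     0.     0.    ] 13.9
free tip [ 0.5504 -0.2224  0.075 ]
before [[([0, 0, 14, 8, 47], [397.7, 257.1]), ([44, 0, 36, 32, 307], [459.0, 264.6]), ([13, 10, 16, 12, 69], [410.6, 270.9]), ([7, 18, 56, 25, 147], [424.3, 290.7])], [([43, 16, 16, 11, 60], [440.5, 276.3])]]
now [[([0, 0, 30, 9, 99], [404.5, 256.9]), ([44, 0, 36, 32, 318], [459.0, 265.2]), ([13, 11, 16, 11, 58], [410.7, 272.0]), ([9, 24, 53, 19, 130], [425.2, 291.8])], [([43, 16, 16, 11, 59], [440.8, 276.6])]]
yellow collar scene 411.98 252.64 200
0.17 [411.6356442  252.73672648]
0.2 [411.86525203 252.32765112]
0.23 [412.09520436 251.90675258]
```

Force is about 3.1 N above baseline (half travel), the rings haven't moved, and the collar sits where a 0.2 rad tilt predicts. Hand in.

```bash
python3 -c "
from h import *
print(sign_off())"
```

```text
the job is handed in; nothing more can be done
None
```

I handed the job in with the gauge gripped and pressing inside the red ring at about 3.1 N, roughly half of the tip's travel; no verdict came back. By my measurements the tip is about 3 mm or less from the ring's centre; the gauge leans about 0.20 rad, against deck-tilt estimates of 0.17 to 0.26. I viewed 11 pictures, one over the limit of 10.

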